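# Seat the proud relay and press the test button

## Robot

A 6-joint arm with a two-finger parallel gripper is mounted at the origin on the work surface. World frame = base frame: x ahead of the robot, y to its left, z up, the work surface at z = 0. Lengths are in m, angles in rad, forces in N, time in s.
With the tool pointing down it reaches from about 0.375 to 0.9 m from the base axis. Payload 3.1 kg.
Tool frame: the origin (TCP) lies between the finger pads; the fingertips stand 22 mm ahead of it and the grasp point (between the pads) lies 3 mm ahead of it; z points along the fingers, y is the line along which they close (so a half turn about z gives the same grasp; the last joint's range is limited). The gripper opens to 87 mm and grips with 3 to 60 N. Pads are 19 mm wide; open, the fingers measure 117 mm over their backs; the gripper's body (75 mm by 190 mm) begins 51 mm behind the grasp point.
Start: joints at [1.044, 0.527, 1.433, -0, 1.181, -0.178], TCP at [0.213, 0.588, 0.245] pointing down, gripper open.
Joint ranges: [-3.08, 3.08], [-0.75, 2.2], [0.22, 2.44], [-1.43, 4.57], [0, 2.65], [-2.85, 2.85]. Speed limits (rad/s): [2.79, 2.79, 3.14, 3.14, 3.14, 3.14].

## Interface

Orientations are given as a unit quaternion [x, y, z, w].
In Python, from rig import robot gives the robot as it stands.
- The arm moves only by the tool move_arm, never from a script. Its argument "series" is text: rows parted by semicolons, each of 6 numbers parted by spaces: the shift along the tool's x, y, z in mm, then the turn, a rotation vector about the tool's x, y, z in degrees. In form: dx dy dz ax ay az; .... A call has 1 to 8 rows; each row is the pose to reach, as a shift and turn from the pose commanded when the call began, along the tool's axes at that moment; what a row does not reach only later rows make up. A row lasts 1/12 s, in which the tool goes at most 41.7 mm and 7.16 degrees, less where a joint would pass 70% of its speed; a pose out of reach is approached as far as the arm can. A call with a gripper value outside its range is refused whole. "jaw" is the opening, from 0 (shut) to 1 (fully open), set as the call begins (left out, the last holds). The fingers move at their own pace and stop on an object; "newtons" is the grip in N (left out, the last holds). Time passes only in rows, so rows that repeat a pose let the fingers close. It gives the time, the measured TCP pose, the force, the opening and the grip force at its end, in the units of the state.
- robot.get_obs(): the state, without advancing time (a new reading comes with each control period).
- robot.camera(name): name is "scene" or "top" or "wrist"; returns a dict with "img" (420x560x3 uint8, red, green, blue), "mtx" (3x3 intrinsics, pixels), "distortion" ([k1, k2, p1, p2, k3] as OpenCV has them; the pictures are not rectified), "world_to_cam" (4x4, takes a point from world to camera coordinates). Camera axes: x right, y down, z forward; pixel columns grow to the right and rows downward; lengths in m; the calibration is good to about 2 mm. A picture is of the moment at which its call begins. There is no depth.
- robot.hand_in(): hands the job in; it is judged then, once.
Trained networks look in a picture, given as the dict that the camera call returned (one of the last four; its "shot" number tells which), for a name from the list of things; names that differ only in an ending like _2 or _b are one class to them, and where a whole thing is asked for, a point or a joint stands for the part that bears it (a point fixed in the world has none). Each returns a list of dicts, best first, with "p" (0 to 1); they miss things now and then, are a little off and sometimes report something else, mostly with a low value. They report only what shows in the picture. A call takes as long as a camera call.
- robot.search_frame(picture, thing): "xyz" ([x, y, z] in m, in world coordinates, good to about 4 mm: the middle of the surface that is visible of it).
- robot.tip_of(picture, thing): "xyz" ([x, y, z] in m, in world coordinates, good to about 4 mm: a listed point, or the origin of a listed thing).
The state is a dict: "time": time; "q": joint angles; "joint_velocities": joint speeds; "joint_torque": joint torques, N m; "position": TCP position; "tool_rot": TCP orientation; "ft_force": force on the tool from outside, world axes, zero at the start; "moment": the same for the moment, N m; "grip_width": finger opening in m; "grip_force": force on a finger pad.
Only numpy, scipy, OpenCV 4.12 (cv2) and the standard library are available. Lean on these libraries where they do the work, as an engineer would, in place of code of your own. Each camera call takes 0.05 s, during which the arm holds its last target. There are 200 camera calls.

## Task

One of the two plug-in relays on the blue assembly board stands proud of its socket. Push it straight down with the fingertips until it is fully home, then press the wide mushroom-headed test button all the way down, let it spring back up and move clear. Press gently, lift nothing, and leave the other relay, the square and the small round push buttons, the toggle switch and the loose things as they are.

Things in the scene. Friction and masses are not known exactly. Their poses are not given: they have to be found in the camera images.
- board: blue assembly board, 310 (its x) x 450 (its y) x 25 mm, fixed on the table; origin at the centre of its underside, z up; top face 25 mm above the table. Six fixed modules stand on it in two rows of three, in any order, about 120 to 130 mm apart, all square to the board: two relays, three push buttons, one toggle switch
- relay_a_top (a point): centre of the flat top face (44 mm along x by 36 mm along y, grey lid) of the relay that stands proud. The relay is a smoky clear plastic block 46 mm high with a coil inside and brass pins below, which show while it stands proud, in a white socket 56 x 56 x 12 mm. Site axes are those of the board, z up. Proud, the top is 97 to 101 mm above the table; fully home it is 83 mm above the table
- relay_a (a joint): how far the proud relay has been pushed down, in m: starts at 0 to 0.004, fully home at a hard stop at 0.018; negative when pulled up. It slides vertically with about 5 N of friction and stays where it is left
- relay_a_socket: the white socket of the proud relay, 56 x 56 x 12 mm, fixed on the board; origin at the centre of its underside; x and y along the board's
- relay_b_socket: the identical socket of the second relay
- mushroom_module: the white module block of the test button, 54 x 54 x 22 mm, fixed on the board; origin at the centre of its underside
- relay_b_top (a point): centre of the flat top face of the second relay, identical, already fully home (top 83 mm above the table, no pins showing): leave alone
- relay_b (a joint): the same joint of the second relay; 0.018 = fully home, as at the start
- mushroom_top (a point): centre of the top of the mushroom-headed test button: round black head 36 mm in diameter, its slightly domed top with a flat centre 16 mm across, on a white module 54 x 54 x 22 mm; unpressed, the top is 65 mm above the table. z up
- mushroom (a joint): how far the test button is pressed, in m: 0 up, 0.006 at its hard stop; springs back. It starts to move at about 1.5 N and is fully down at about 4.5 N
- key_top (a point): centre of the top of the square black push button, 22 x 22 mm, 59 mm above the table, on a white module 54 x 54 x 22 mm: leave alone
- key (a joint): how far the square button is pressed, in m (0 up, 0.006 down)
- pin_top (a point): centre of the top of the small round black push button, 12 mm in diameter, 59 mm above the table, on a white module 54 x 54 x 22 mm: leave alone
- pin (a joint): how far the small round button is pressed, in m (0 up, 0.006 down)
- toggle_tip (a point): tip of the black toggle lever, about 40 mm long with a ball end, on a white block, at most about 95 mm above the table; it stays where it is left: leave alone
- capacitor: loose black cylinder, 22 mm in diameter, 34 mm high, standing on the board between the modules; origin at the centre of its underside
- resistor: loose white ceramic brick 18 x 42 x 14 mm with two steel studs, lying on the board between the modules; origin at the centre of its underside
- redbox: loose open red box 60 x 60 x 50 mm on the table left of the board; origin at the centre of its underside
- driver: loose screwdriver, 180 mm long, lying on the table right of the board

How it is judged:
By the outcome, as a careful person would: the job done as asked, in the order asked, and still so for the second after the job is handed in, with the robot touching nothing.
It also fails if it takes over 48 s, if anything falls off the work surface, if the arm or the gripper's body presses on something with over 40 N, if the wrist force passes 120 N, or if a joint passes its speed limit or range.

## Working session

There is one attempt and no reset: what is moved stays moved. The work goes in short steps, Python scripts to look and compute and a tool call to move; the robot and the scene stay as the last step left them, time stands still between calls to the robot, and variables do not carry over. Pictures are saved under pics/ and viewed, at most 10 in all, crops included, and the job is handed in when it is done.

Besides the shell and the picture viewer there is one more tool, called after "Call:" as name(argument=value, ...) on one line, values as JSON. move_arm: Moves the arm, as the interface text tells. Its arguments: {"type":"object","properties":{"series":{"type":"string"},"jaw":{"type":"number"},"newtons":{"type":"number"}},"required":["series"]}

```bash
mkdir -p pics
python3 - <<'E'
from rig import robot
import cv2,numpy as np
o=robot.get_obs();print(o['time'],o['position'],o['tool_rot'],o['grip_width'])
for c in ("top","scene"):
    p=robot.camera(c);cv2.imwrite(f"pics/{c}1.png",p["img"][:,:,::-1])
    print(c,np.round(p["world_to_cam"],3).tolist())
    for t in ["relay_a_top","relay_b_top","relay_a_socket","mushroom_top","key_top","pin_top","toggle_tip","board","capacitor","resistor"]:
        print(t,[(round(d["p"],2),np.round(d["xyz"],3).tolist()) for d in robot.tip_of(p,t)[:3]])
E
```

```text
0.0 [0.21265879 0.58698825 0.2435838 ] [ 1.73037084e-01  9.84914727e-01 -1.00441158e-03 -3.74627081e-04] 0.08673842596983382
top [[0.11, -0.994, 0.002, -0.059], [-0.974, -0.108, -0.199, 0.524], [0.198, 0.02, -0.98, 0.95], [0.0, 0.0, 0.0, 1.0]]
relay_a_top [(0.59, [0.471, 0.17, 0.1])]
relay_b_top [(0.7, [0.618, -0.061, 0.083])]
relay_a_socket [(0.72, [0.472, 0.168, 0.025])]
mushroom_top [(0.63, [0.608, 0.071, 0.066])]
key_top [(0.67, [0.544, 0.055, 0.003]), (0.63, [0.49, 0.048, 0.062])]
pin_top [(0.56, [0.486, 0.395, -0.0]), (0.47, [0.472, 0.171, 0.026]), (0.44, [0.589, 0.187, 0.058])]
toggle_tip [(0.42, [0.495, -0.09, 0.09])]
board [(0.33, [0.49, 0.396, -0.0])]
capacitor [(0.58, [0.537, 0.127, 0.022]), (0.38, [0.47, 0.169, 0.028])]
resistor [(0.5, [0.551, -0.007, 0.023])]
scene [[0.37, 0.929, 0.012, -0.185], [0.752, -0.292, -0.591, -0.362], [-0.545, 0.228, -0.807, 1.648], [0.0, 0.0, 0.0, 1.0]]
relay_a_top [(0.61, [0.471, 0.173, 0.1])]
relay_b_top [(0.64, [0.616, -0.059, 0.081])]
relay_a_socket [(0.68, [0.476, 0.169, 0.024])]
mushroom_top [(0.61, [0.61, 0.074, 0.063])]
key_top [(0.37, [0.49, 0.048, 0.058])]
pin_top [(0.59, [0.588, 0.196, 0.061])]
toggle_tip [(0.38, [0.494, -0.082, 0.082])]
board [(0.96, [0.543, 0.059, 0.001]), (0.48, [0.49, 0.046, 0.059])]
capacitor [(0.43, [0.537, 0.122, 0.026])]
resistor [(0.44, [0.55, -0.008, 0.026])]
```

View pics/top1.png

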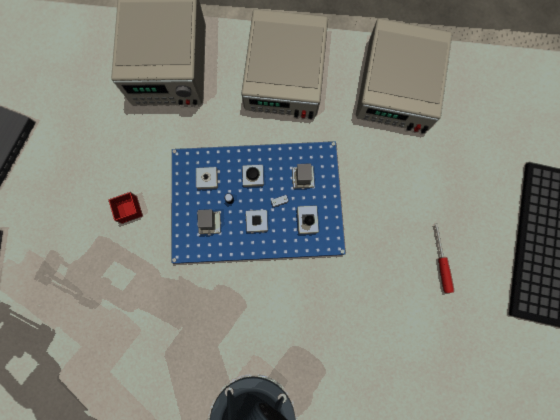

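View pics/scene1.png

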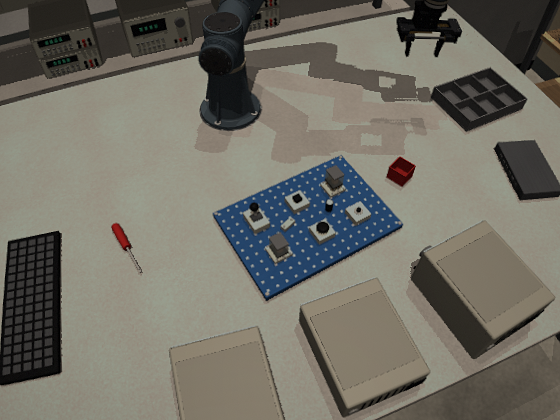

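The proud relay seems to be the near-left one, at pixel (208,221) in the top view. Its lid is offset more from its socket, and the network puts it at z = 0.100 against 0.083 for the other. The mushroom is at (253,174). I'll move above the relay and check with the wrist camera.

Call:
move_arm(series="-31 -25 0 0 0 0; -62 -50 0 0 0 0; -94 -75 0 0 0 0; -125 -99 0 0 0 0; -157 -124 0 0 0 0; -188 -149 0 0 0 0; -220 -174 0 0 0 0; -251 -198 0 0 0 0", jaw=0, newtons=10)

```text
time: 1.77
position: [0.3822, 0.3141, 0.2448]
tool_rot: [0.173, 0.985, 0.0, 0.0]
ft_force: [1.1, 0.2, 0.8]
grip_width: 0.0416
grip_force: 0.0
```

Call:
move_arm(series="-30 -24 0 0 0 -6; -60 -47 0 0 0 -13; -90 -70 0 0 0 -20; -115 -90 0 0 0 -26; -115 -90 0 0 0 -26; -115 -90 0 0 0 -26")

```text
time: 2.27
position: [0.4602, 0.1905, 0.2447]
tool_rot: [-0.05, 0.999, 0.0, 0.0]
ft_force: [0.1, 0.8, 0.3]
grip_width: 0.0035
grip_force: 0.0
```

```bash
cat > h.py <<'E'
from rig import robot
import cv2,numpy as np
from scipy.spatial.transform import Rotation as R
def look(c,n,things):
    p=robot.camera(c);cv2.imwrite(f"pics/{n}.png",p["img"][:,:,::-1])
    o=robot.get_obs();r=R.from_quat(o['tool_rot'])
    print(c,round(o['time'],2),np.round(o['position'],4),np.round(r.as_matrix(),3).tolist(),np.round(o['ft_force'],1),o['grip_width'])
    for t in things:
        for d in robot.tip_of(p,t)[:2]:
            x=np.array(d["xyz"]);print(t,round(d["p"],2),np.round(x,4),"tool mm",np.round(1000*r.inv().apply(x-o['position']),1))
    return p
E
python3 - <<'E'
from h import *
for c in("wrist","scene","top"): look(c,c+"2",["relay_a_top","relay_a_socket","relay_b_top","mushroom_top","mushroom_module"])
E
```

```text
wrist 2.32 [0.459  0.1916 0.2445] [[-0.995, -0.102, -0.001], [-0.102, 0.995, 0.001], [0.0, 0.001, -1.0]] [0.1 0.6 0.5] 0.002447581291272277
relay_a_top 0.63 [0.471  0.1685 0.0999] tool mm [ -9.7 -24.3 144.6]
relay_a_socket 0.6 [0.4694 0.1702 0.0251] tool mm [ -8.3 -22.5 219.4]
relay_a_socket 0.41 [0.4709 0.1671 0.0986] tool mm [ -9.4 -25.7 145.9]
relay_b_top 0.84 [ 0.6236 -0.0617  0.0851] tool mm [-137.9 -268.9  159.2]
relay_b_top 0.57 [5.413e-01 5.530e-02 1.000e-04] tool mm [ -68.1 -144.2  244.3]
scene 2.62 [0.4582 0.1932 0.2446] [[-0.994, -0.108, -0.0], [-0.108, 0.994, 0.0], [0.0, 0.0, -1.0]] [-0.2  0.3 -0.3] 0.00035004474082012073
relay_a_top 0.8 [0.4742 0.1697 0.0988] tool mm [-13.5 -25.1 145.8]
relay_a_socket 0.58 [0.4748 0.1708 0.0201] tool mm [-14.2 -24.  224.5]
relay_b_top 0.62 [ 0.6161 -0.0616  0.0834] tool mm [-129.7 -270.3  161.1]
relay_b_top 0.59 [0.6089 0.0737 0.0684] tool mm [-137.1 -135.   176.1]
mushroom_top 0.45 [0.6086 0.0696 0.0681] tool mm [-136.3 -139.   176.4]
mushroom_top 0.35 [0.4902 0.0444 0.0624] tool mm [ -15.9 -151.4  182.2]
mushroom_module 0.97 [0.6048 0.0718 0.0266] tool mm [-132.8 -136.4  217.9]
top 2.92 [0.4588 0.1923 0.2446] [[-0.994, -0.106, 0.0], [-0.106, 0.994, -0.0], [-0.0, -0.0, -1.0]] [-0.3 -0.8 -0.4] 0.00040250125950493516
relay_a_top 0.65 [0.4731 0.1685 0.0251] tool mm [-11.7 -25.2 219.5]
relay_a_top 0.51 [0.4683 0.1695 0.0992] tool mm [ -7.  -23.7 145.4]
relay_a_socket 0.59 [0.4688 0.1673 0.0251] tool mm [ -7.3 -25.9 219.5]
relay_a_socket 0.54 [0.6065 0.0701 0.0654] tool mm [-133.9 -137.2  179.2]
relay_b_top 0.62 [ 0.6194 -0.0602  0.0797] tool mm [-132.8 -268.1  164.9]
mushroom_top 0.43 [0.6079 0.0707 0.0676] tool mm [-135.3 -136.8  177. ]
mushroom_module 0.71 [0.6077 0.0745 0.0271] tool mm [-135.5 -133.   217.5]
mushroom_module 0.46 [0.6091 0.0671 0.0654] tool mm [-136.1 -140.5  179.2]
```

View pics/wrist2.png

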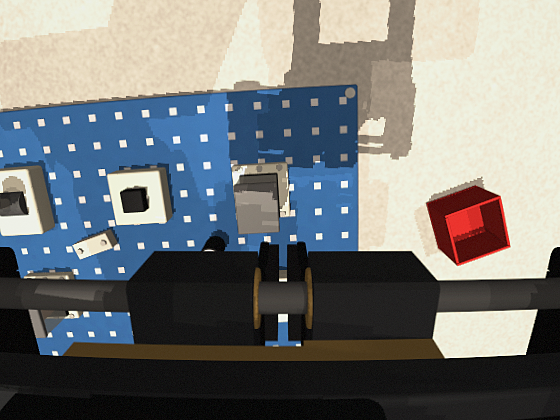

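The wrist view shows the relay at about (258,203), leaning out over its socket, which is consistent with a 99 mm top. The closed fingertips are at about (285,300). I'll go over the relay and down to just above the lid.

Call:
move_arm(series="-5 -12 15 0 0 0; -10 -24 50 0 0 0; -10 -24 85 0 0 0; -10 -24 105 0 0 0; -10 -24 112 0 0 0; -10 -24 112 0 0 0; -10 -24 112 0 0 0")

```text
time: 3.75
position: [0.4719, 0.1693, 0.133]
tool_rot: [-0.053, 0.999, 0.0, 0.0]
ft_force: [-0.2, -0.6, -0.0]
grip_width: 0.0003
grip_force: 0.0
```

Run:
```python
from h import *
a=look("wrist","wrist3",["relay_a_top"])["img"];b=look("scene","scene3",["relay_a_top"])["img"]
c=cv2.resize(b[140:280,250:437],(560,420),interpolation=cv2.INTER_CUBIC)
m=cv2.resize(np.hstack([a,c]),(800,300));cv2.imwrite("pics/m3.png",m[:,:,::-1])
```

```text
wrist 3.8 [0.4724 0.1695 0.1336] [[-0.994, -0.106, 0.002], [-0.106, 0.994, 0.0], [-0.002, 0.0, -1.0]] [-0.1  0.6 -0.1] 0.00028814458335230076
relay_a_top 0.56 [0.4718 0.1681 0.0991] tool mm [ 0.8 -1.3 34.5]
relay_a_top 0.43 [0.4855 0.048  0.0578] tool mm [   0.  -122.2   75.8]
scene 3.9 [0.4726 0.1696 0.1341] [[-0.994, -0.106, 0.003], [-0.106, 0.994, 0.0], [-0.003, 0.0, -1.0]] [-0.3  0.2  0.5] 0.00039201326097564016
relay_a_top 0.66 [0.4723 0.1698 0.1012] tool mm [ 0.3  0.3 32.9]
```

View pics/m3.png

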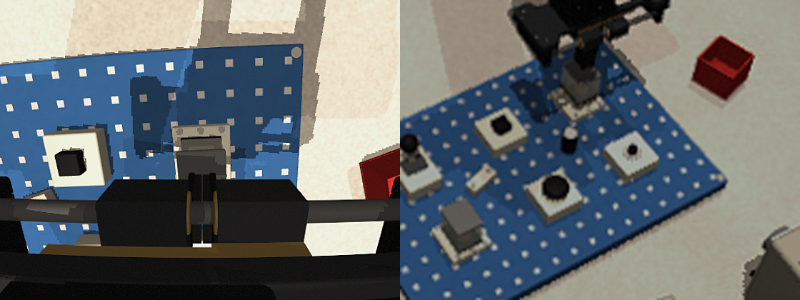

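The fingers are centred over the proud relay: in the wrist half its lid is at (203,165), just above the fingertips at (203,195). Now I'll descend slowly to contact.

Call:
move_arm(series="0 0 4 0 0 0; 0 0 8 0 0 0; 0 0 10 0 0 0; 0 0 12 0 0 0; 0 0 14 0 0 0; 0 0 16 0 0 0; 0 0 17 0 0 0; 0 0 18 0 0 0")

```text
time: 4.62
position: [0.4713, 0.1693, 0.1146]
tool_rot: [-0.053, 0.999, 0.0, -0.0]
ft_force: [-1.1, -0.2, 4.6]
grip_width: 0.0003
grip_force: 2.3
```

Call:
move_arm(series="0 0 1.5 0 0 0; 0 0 3 0 0 0; 0 0 4.5 0 0 0; 0 0 6 0 0 0; 0 0 7 0 0 0; 0 0 8 0 0 0; 0 0 8 0 0 0")

```text
time: 5.2
position: [0.4713, 0.1693, 0.1062]
tool_rot: [-0.053, 0.999, 0.0, -0.0]
ft_force: [-1.1, -0.1, 2.2]
grip_width: 0.0006
grip_force: 1.0
```

Call:
move_arm(series="0 0 0.7 0 0 0; 0 0 1.4 0 0 0; 0 0 1.4 0 0 0; 0 0 1.4 0 0 0")

```text
time: 5.53
position: [0.4713, 0.1693, 0.1054]
tool_rot: [-0.053, 0.999, -0.0, -0.0]
ft_force: [-2.2, -0.5, 6.0]
grip_width: 0.0005
grip_force: 3.0
```

Call:
move_arm(series="0 0 0.5 0 0 0; 0 0 0.5 0 0 0; 0 0 0.5 0 0 0; 0 0 0.5 0 0 0")

```text
time: 5.87
position: [0.4713, 0.1693, 0.1053]
tool_rot: [-0.053, 0.999, -0.0, 0.0]
ft_force: [-2.2, 0.1, 9.0]
grip_width: 0.0006
grip_force: 5.0
```

Call:
move_arm(series="0 0 0.5 0 0 0; 0 0 0.5 0 0 0; 0 0 0.5 0 0 0; 0 0 0.5 0 0 0")

```text
time: 6.2
position: [0.4713, 0.1693, 0.1053]
tool_rot: [-0.053, 0.999, -0.0, 0.0]
ft_force: [-3.3, 0.1, 13.6]
grip_width: 0.0007
grip_force: 6.9
```

Force rises with no further motion and the tip is at 83 mm, so the relay is home. Next I'll lift and go over the mushroom.

Call:
move_arm(series="0 0 -8 0 0 0; 0 0 -30 0 0 0; 0 0 -60 0 0 0; -30 -27 -62 0 0 0; -60 -53 -62 0 0 0; -88 -78 -62 0 0 0; -115 -102 -62 0 0 0; -126 -112 -62 0 0 0")

```text
time: 6.87
position: [0.6138, 0.0678, 0.1666]
tool_rot: [-0.052, 0.999, -0.001, 0.003]
ft_force: [1.2, 0.0, 0.6]
grip_width: 0.0005
grip_force: 0.0
```

Call:
move_arm(series="0 0 0 0 0 0; 0 0 0 0 0 0; 0 0 0 0 0 0")

```text
time: 7.12
position: [0.607, 0.0718, 0.1655]
tool_rot: [-0.053, 0.999, 0.0, -0.001]
ft_force: [-0.3, -0.4, -0.4]
grip_width: 0.0006
grip_force: 0.0
```

Run:
```python
from h import *
T=["relay_a_top","mushroom_top","mushroom_module"]
a=look("wrist","wrist4",T)["img"];b=look("scene","scene4",T)["img"];look("top","top4",T)
c=cv2.resize(b[140:280,250:437],(560,420),interpolation=cv2.INTER_CUBIC)
m=cv2.resize(np.hstack([a,c]),(800,300));cv2.imwrite("pics/m4.png",m[:,:,::-1])
```

```text
wrist 7.17 [0.6068 0.0721 0.1656] [[-0.994, -0.107, -0.002], [-0.107, 0.994, 0.0], [0.002, 0.001, -1.0]] [-0.3 -0.4  0.1] 0.0005081152081440533
relay_a_top 0.79 [0.4703 0.1672 0.0834] tool mm [125.4 109.   82.6]
mushroom_top 0.61 [0.6051 0.0657 0.0641] tool mm [  2.2  -6.3 101.5]
mushroom_module 0.75 [0.6063 0.0663 0.0226] tool mm [  0.8  -5.8 143. ]
scene 7.37 [0.6077 0.0721 0.1663] [[-0.994, -0.107, -0.001], [-0.107, 0.994, 0.0], [0.0, 0.0, -1.0]] [1.  0.1 0.1] 0.00045135166690917324
mushroom_module 0.95 [0.6061 0.0713 0.0257] tool mm [  1.6  -0.6 140.6]
top 7.57 [0.6084 0.0716 0.1663] [[-0.994, -0.106, 0.0], [-0.106, 0.994, -0.0], [-0.0, -0.0, -1.0]] [-0.8  0.3  1.3] 0.0004518185180262237
mushroom_module 0.5 [0.6085 0.073  0.022 ] tool mm [ -0.3   1.4 144.3]
```

View pics/m4.png

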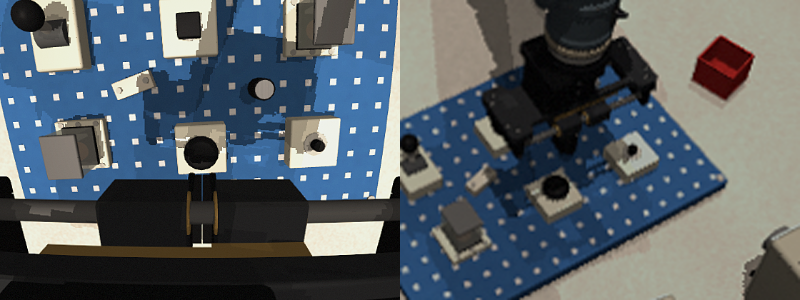

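The relay is home (network z = 0.0834). The mushroom head, at (201,153) in the wrist half, lines up with the fingers at (202,195). I'll descend with a −2 mm y correction.

Call:
move_arm(series="0 -1 20 0 0 0; 0 -2 45 0 0 0; 0 -2 62 0 0 0; 0 -2 70 0 0 0; 0 -2 70 0 0 0; 0 -2 70 0 0 0")

```text
time: 8.22
position: [0.6089, 0.0692, 0.0962]
tool_rot: [-0.053, 0.999, 0.0, -0.0]
ft_force: [0.6, 0.3, -0.7]
grip_width: 0.0006
grip_force: 0.0
```

Run:
```python
from h import *
T=["mushroom_top","mushroom_module"]
a=look("wrist","wrist5",T)["img"];b=look("scene","scene5",T)["img"]
c=cv2.resize(b[170:275,260:400],(560,420),interpolation=cv2.INTER_CUBIC)
m=cv2.resize(np.hstack([a,c]),(800,300));cv2.imwrite("pics/m5.png",m[:,:,::-1])
```

```text
wrist 8.27 [0.6095 0.0692 0.0969] [[-0.994, -0.106, 0.001], [-0.106, 0.994, -0.0], [-0.001, -0.0, -1.0]] [-0.7 -0.1  1.1] 0.0006215686823684757
mushroom_top 0.65 [0.6064 0.0741 0.062 ] tool mm [ 2.6  5.2 34.9]
mushroom_top 0.62 [ 0.621  -0.0642  0.0841] tool mm [   2.7 -133.9   12.8]
mushroom_module 0.76 [0.6049 0.068  0.0266] tool mm [ 4.8 -0.7 70.3]
scene 8.42 [0.6097 0.0692 0.0975] [[-0.994, -0.106, 0.003], [-0.106, 0.994, -0.0], [-0.003, -0.0, -1.0]] [ 0.2 -0.4 -0.4] 0.00082319993594074
mushroom_top 0.42 [0.6119 0.0699 0.0665] tool mm [-2.2  0.5 31. ]
mushroom_module 0.85 [0.6053 0.0744 0.0266] tool mm [ 4.   5.6 70.9]
```

View pics/m5.png

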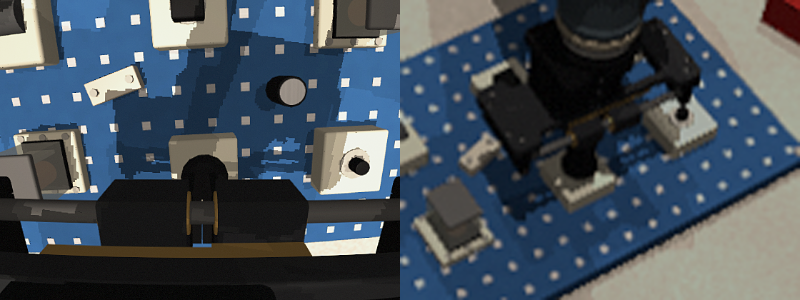

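The head at (205,180) is nearly centred under the fingers at (202,200). I'll make a small correction and press slowly.

Call:
move_arm(series="2 1 0 0 0 0; 2 1 4 0 0 0; 2 1 7 0 0 0; 2 1 9 0 0 0; 2 1 11 0 0 0; 2 1 12 0 0 0; 2 1 13 0 0 0; 2 1 13 0 0 0")

```text
time: 9.18
position: [0.6064, 0.0701, 0.0831]
tool_rot: [-0.053, 0.999, 0.0, -0.0]
ft_force: [-1.3, -0.0, 4.2]
grip_width: 0.0007
grip_force: 1.8
```

Call:
move_arm(series="0 0 1 0 0 0; 0 0 2 0 0 0; 0 0 2 0 0 0; 0 0 2 0 0 0")

```text
time: 9.52
position: [0.6064, 0.0701, 0.0814]
tool_rot: [-0.053, 0.999, 0.0, -0.0]
ft_force: [-2.2, -0.2, 5.1]
grip_width: 0.0003
grip_force: 2.6
```

Call:
move_arm(series="0 0 0.6 0 0 0; 0 0 0.6 0 0 0; 0 0 0.6 0 0 0; 0 0 0.6 0 0 0")

```text
time: 9.85
position: [0.6064, 0.0701, 0.0814]
tool_rot: [-0.053, 0.999, 0.0, -0.0]
ft_force: [-3.1, 0.4, 8.5]
grip_width: 0.0004
grip_force: 4.1
```

Call:
move_arm(series="0 0 0.4 0 0 0; 0 0 0.4 0 0 0; 0 0 0.4 0 0 0; 0 0 0.4 0 0 0")

```text
time: 10.18
position: [0.6064, 0.0701, 0.0813]
tool_rot: [-0.053, 0.999, -0.0, -0.0]
ft_force: [-2.4, 0.3, 9.7]
grip_width: 0.0007
grip_force: 5.1
```

The button is at its hard stop, so I'll lift slowly and then move clear.

Call:
move_arm(series="0 0 -3 0 0 0; 0 0 -7 0 0 0; 0 0 -12 0 0 0; 0 0 -30 0 0 0; 0 0 -60 0 0 0; 0 0 -90 0 0 0; 0 0 -120 0 0 0; 0 0 -130 0 0 0")

```text
time: 10.85
position: [0.6096, 0.0698, 0.2147]
tool_rot: [-0.053, 0.999, -0.001, 0.005]
ft_force: [1.2, -0.1, 1.4]
grip_width: 0.0007
grip_force: 0.0
```

Call:
move_arm(series="10 35 0 0 0 0; 20 70 0 0 0 0; 30 105 0 0 0 0; 40 140 0 0 0 0; 50 175 0 0 0 0; 60 205 0 0 0 0; 60 205 0 0 0 0; 60 205 0 0 0 0")

```text
time: 11.52
position: [0.5243, 0.2689, 0.2094]
tool_rot: [-0.055, 0.998, -0.0, -0.0]
ft_force: [0.3, -0.9, 0.3]
grip_width: 0.0007
grip_force: 0.0
```

Run:
```python
from h import *
T=["relay_a_top","mushroom_top"]
a=look("top","top6",T)["img"];b=look("scene","scene6",T)["img"]
a=cv2.resize(a[130:280,150:350],(560,420),interpolation=cv2.INTER_CUBIC)
c=cv2.resize(b[150:300,210:410],(560,420),interpolation=cv2.INTER_CUBIC)
m=cv2.resize(np.hstack([a,c]),(800,300));cv2.imwrite("pics/m6.png",m[:,:,::-1])
```

```text
top 11.57 [0.5251 0.2678 0.2095] [[-0.994, -0.108, -0.0], [-0.108, 0.994, -0.001], [0.0, -0.001, -1.0]] [0.5 0.1 0. ] 0.000500370821827183
relay_a_top 0.8 [0.4698 0.1707 0.081 ] tool mm [ 65.4 -90.5 128.6]
relay_a_top 0.44 [0.4707 0.1704 0.0283] tool mm [ 64.5 -90.8 181.3]
mushroom_top 0.64 [0.6052 0.069  0.0653] tool mm [ -58.3 -206.1  144.3]
scene 11.72 [0.5261 0.2663 0.2098] [[-0.995, -0.104, 0.0], [-0.104, 0.995, -0.0], [-0.0, -0.0, -1.0]] [-0.2 -0.9  0.9] 0.00040463031527473146
relay_a_top 0.65 [0.4711 0.175  0.0815] tool mm [ 64.2 -85.  128.4]
mushroom_top 0.45 [0.614  0.0715 0.0659] tool mm [ -67.2 -202.8  144. ]
```

View pics/m6.png

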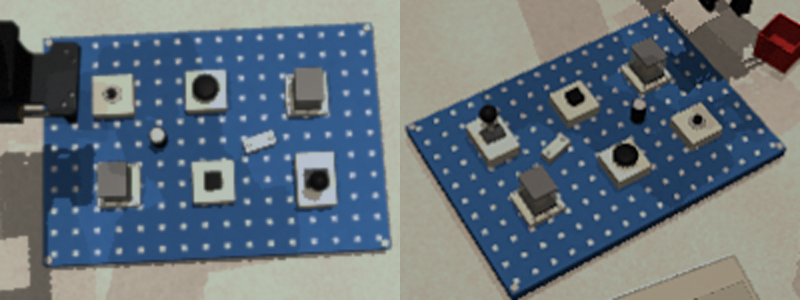

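Relay A, at (115,183) in the left half, reads z ≈ 0.081. The mushroom, at (206,88), is back up at about 0.065. Everything else is where it was and the arm is clear.

```bash
python3 -c "
from rig import robot
print(robot.hand_in())"
```

```text
the job is handed in; nothing more can be done
None
```

The job is handed in at about 12 s: the proud relay is pushed fully home (top at about 83 mm), the mushroom button was pressed to its stop and sprang back up, the arm is clear, and nothing else appears to have moved in the final pictures.

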